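# Slide a loaded parts tray over a step into its dock

### The arm

A 6-joint arm with a two-finger parallel gripper is mounted at the origin on a cart in front of the work surface, level with it; the furniture and walls round the work are solid. World frame = base frame: x ahead of the robot, y to its left, z up, the work surface at z = 0. Lengths are in m, angles in rad, forces in N, time in s.
With the tool pointing down it reaches from about 0.425 to 0.95 m from the base axis. Payload 3.5 kg.
Tool frame: the origin (TCP) lies midway between the tips of the shut fingers; the grasp point (between the pads) lies 19 mm behind it; z points along the fingers, y is the direction in which the jaws open and shut (so a half turn about z gives the same grasp; the last joint's range is limited). The gripper opens to 85 mm and grips with 20 to 120 N. Pads are 22 mm wide; open, the fingers measure 114 mm over their backs; the gripper's body (76 mm by 85 mm) begins 54 mm behind the grasp point. The pads swing forward as they close: fully open they stand 13 mm farther back than shut.
Start: joints at [1.042, 0.286, 1.577, -0, 1.279, -0.15], TCP at [0.25, 0.627, 0.231] pointing down, gripper open.
Joint ranges: [-2.77, 2.77], [-0.9, 2.22], [0.21, 2.48], [-1.53, 4.67], [0.24, 2.81], [-2.84, 2.84]. Speed limits (rad/s): [2.79, 2.79, 3.14, 3.14, 3.14, 3.14].

### API

Orientations are given as a unit quaternion [x, y, z, w].
In Python, from plant import ctrl gives the robot as it stands.
- The arm moves only by the tool apply_moves, never from a script. Its argument "moves" is a list that holds one entry, the list of rows, each a list of 7 numbers: the shift along the tool's x, y, z in m, then the turn, a rotation vector about the tool's x, y, z in degrees, then the gripper's target within -1 to 1 (shut at 1, half-way at 0, fully open at -1). In form: [[[tx, ty, tz, ax, ay, az, hand], ...]]. A call has 1 to 12 rows; each row shifts and turns the pose as measured when the row begins, along the tool's axes as they then stand; what a row does not reach is not made up. A row lasts 1/10 s, in which the tool goes at most 50 mm and 8.59 degrees, less where a joint would pass 70% of its speed; a pose out of reach is approached as far as the arm can. A call with a gripper value outside its range is refused whole. The fingers move at their own pace and stop on an object; "force" is the grip in N (left out, the last holds). Time passes only in rows, so rows that do not move let the fingers close. It gives the time, the measured TCP pose, the force and the opening at its end, in the units of the state.
- ctrl.get_state(): the state, without advancing time (a new reading comes with each control period).
- ctrl.read_camera(name): name is "side" or "top" or "wrist"; returns the picture (400x640x3 uint8, red, green, blue); there is no depth.
- ctrl.get_calibration(name): a dict with "camera_matrix" (3x3 intrinsics, pixels), "k1" (the pictures are not rectified: a ray, as slopes to the right and down, at radius r is drawn at 1 + k1 r^2 times it, then the intrinsics apply), "cam_to_world" (4x4, takes a point from camera to world coordinates). Camera axes: x right, y up, looking along -z (the intrinsics and any distortion apply to the point x, -y, -z); pixel columns grow to the right and rows downward; lengths in m; the calibration is good to about 2 mm. A picture is of the moment at which its call begins: read the wrist's pose just before it. get_calibration takes no time and is no camera call; for the wrist camera it gives the pose at the moment of the call.
- ctrl.sign_off(): hands the job in, once; it reports no verdict.
The state is a dict: "time": time; "qpos": joint angles; "dq": joint speeds; "joint_efforts": joint torques, N m; "eef_pos": TCP position; "tcp_rot": TCP orientation; "contact_force": force on the tool from outside, world axes, zero at the start; "wrist_torque": the same for the moment, N m; "opening": opening from 0.0 (shut) to 1.0 (fully open).
Only numpy, scipy, OpenCV 4.12 (cv2) and the standard library are available. Lean on these libraries where they do the work, as an engineer would, in place of code of your own. Each camera call takes 0.05 s, during which the arm holds its last target. There are 200 camera calls.

### The job

The blue parts tray stands on a plywood shelf beside a slightly higher metal dock. Take it by its black handle and slide it over the step, under the lips of the guide rails, until its front end is fully home against the dock's end stop and it lies flat; then let go. Keep it low and nearly level all the way instead of carrying it through the air, keep the tin and the brass ring upright in it, and leave the pliers, tape roll and sanding block alone.

Things in the scene. Friction and masses are not known exactly. Their poses are not given: they have to be found in the camera images.
- station: Fixed stand, shelf and dock in one, placed and turned anew each time. Origin at bench height under the dock's front edge; y is the sliding direction (shelf to dock, roughly to the robot's left), x across, z up. Plywood shelf: y -210 to -6 mm, 150 mm wide, top 30 mm above the bench. Aluminium dock: y 0 to 195 mm, 170 mm wide, deck 36 mm above the bench.
- step_edge (a point): Middle of the dock deck's front edge, in the station's frame at (0, 0, 36) mm. A 6 mm gap and a square 6 mm step up part it from the shelf: a tray merely pushed along the shelf catches here.
- rail_mouth (a point): Midway between the grey guide rails where they begin, on the deck: (0, 45, 36) mm in the station's frame. Rails 120 mm apart inside, y 45 to 190 mm; before them guides flare to about 150 mm at y 2 mm. Lips on the rails reach 12 mm inward above the tray's sides, undersides 24 mm above the deck, bent up at the mouth from y 23 mm; between the lips it is open above.
- dock_stop (a point): On the deck below the faces of the end stop's two black rubber buffers, (0, 180, 36) mm in the station's frame: the tray's front edge arrives here. The buffers are fixed and do not give, centres 12 mm above the deck; they meet the front rim.
- tray: Loose blue tray, 110 mm wide (its x), 170 mm long (its y, pointing to the nose, which leads into the dock), about 0.2 kg empty, 0.34 kg loaded. Origin at the centre of its underside. Square-edged flat bottom, floor 4 mm thick, rims 12 mm high at both sides, at the front and as a rib across at y -28 mm; the handle is behind the rib. Starts on the shelf, a few degrees askew.
- tray_handle (a point): Grip point on the black upright plate fixed to the tray: 40 mm wide (tray x), 12 mm thick (tray y), top 46 mm above the tray's underside. The point is in its middle, (0, -63, 33) mm in the tray's frame. Its foot plate ends 6 mm above the underside. Fingers have 27 mm free before it, more behind. Gripped across the 12 mm, the tray can be lifted slightly and its nose tilted up.
- tray_nose (a point): Middle of the lower front edge of the tray, (0, 85, 0) mm in the tray's frame.
- tin: Round tin with dark green lid, 67 mm wide, 32 mm high, 0.09 kg, standing loose in the tray; origin at the centre of its underside.
- ring: Brass setting ring, 32 mm wide, 9 mm high, 0.045 kg, lying flat and loose in the tray; origin at the centre of its underside.
- pliers: Bystander: pliers with blue handles, 51 x 156 x 12 mm, lying on the bench behind the stand. Leave alone.
- tape_roll: Bystander: paper tape roll, 70 mm wide, 19 mm high, on the bench to the right of the stand. Leave alone.
- sanding_block: Bystander: cork sanding block, 46 x 76 x 26 mm, on the bench to the right of the stand. Leave alone.

How it is judged:
At the end, for the whole second after the job is handed in: The tray lies flat on the dock deck (tilt under 2 degrees, height within 4 mm, within 12 mm of the middle of the rails), its front edge within 8 mm of the end stop, at rest; the tin and the brass ring are upright on the tray floor within the front compartment (y of tray_nose in the frame of station above 0.172 m and x of tray in the frame of station between -0.012 and 0.012 m and z of tray in the frame of station between 0.032 and 0.04 m and angle between tray's own z axis and vertical below 0.035 rad and linear speed of tray below 0.02 m/s and x of tin in the frame of tray between -0.05 and 0.05 m and y of tin in the frame of tray between -0.026 and 0.082 m and z of each of tin, ring in the frame of tray below 0.01 m and angle between each of tin, ring's own z axis and vertical below 0.12 rad and x of ring in the frame of tray between -0.05 and 0.05 m and y of ring in the frame of tray between -0.026 and 0.082 m); the robot touches nothing.
It fails at once if the tray is carried high: its underside centre comes more than 30 mm above the dock deck (z of tray in the frame of station above 0.066 m).
It fails at once if the tray is tipped by more than 15 degrees (angle between tray's own z axis and vertical above 0.26 rad).
It fails at once if the pliers is shifted by more than 30 mm (distance of pliers from where it was at the start of the episode above 0.03 m).
It fails at once if the tape roll is shifted by more than 30 mm (distance of tape_roll from where it was at the start of the episode above 0.03 m).
It fails at once if the sanding block is shifted by more than 30 mm (distance of sanding_block from where it was at the start of the episode above 0.03 m).
It also fails if it takes over 35 s, if anything falls off the work surface, if the arm or the gripper's body presses on something with over 40 N, if the wrist force passes 120 N, or if a joint passes its speed limit or range.

## Working session

There is one attempt and no reset: what is moved stays moved. The work goes in short steps, Python scripts to look and compute and a tool call to move; the robot and the scene stay as the last step left them, time stands still between calls to the robot, and variables do not carry over. Pictures are saved under pics/ and viewed, about 8 in all and at most 12, crops included, and the job is handed in when it is done.

Besides the shell and the picture viewer there is one more tool, called after "Call:" as name([rows], argument=value, ...), one row to a line, values as JSON. apply_moves: Moves the arm, as the interface text tells. Its arguments: {"type":"object","properties":{"moves":{"type":"array","items":{"type":"array","items":{"type":"array","items":{"type":"number"}}}},"force":{"type":"number"}},"required":["moves"]}

```bash
mkdir -p pics; ls
cat > h.py <<'E'
import numpy as np,cv2
from scipy.spatial.transform import Rotation as R
from plant import ctrl
def proj(P,c):
    P=np.atleast_2d(P);T=np.linalg.inv(c["cam_to_world"]);q=P@T[:3,:3].T+T[:3,3]
    s=np.c_[q[:,0]/-q[:,2],q[:,1]/q[:,2]]
    s=s*(1+c["k1"]*(s**2).sum(1,keepdims=True));K=np.array(c["camera_matrix"])
    return s@K[:2,:2].T+K[:2,2]
def back(uv,z,c):
    K=np.array(c["camera_matrix"]);uv=np.atleast_2d(np.array(uv,float))
    d=(uv-K[:2,2])@np.linalg.inv(K[:2,:2]).T;s=d.copy()
    for _ in range(30): s=d/(1+c["k1"]*(s**2).sum(1,keepdims=True))
    T=np.array(c["cam_to_world"]);r=np.c_[s[:,0],-s[:,1],-np.ones(len(s))]@T[:3,:3].T
    o=T[:3,3];z=np.broadcast_to(z,len(r));return o+r*((z-o[2])/r[:,2])[:,None]
def snap(n,f):
    c=ctrl.get_calibration(n);im=ctrl.read_camera(n)
    cv2.imwrite("pics/"+f+".png",im[:,:,::-1]);return c
E
python3 - <<'E'
from h import *
for n in("top","side"):
    c=snap(n,n+"0");print(n,np.round(c["cam_to_world"],3).tolist(),c["k1"],np.round(c["camera_matrix"],1).tolist())
print(ctrl.get_state())
E
```

```text
pics
top [[-0.017, 0.99, -0.137, 0.388], [-1.0, -0.017, -0.001, 0.184], [-0.003, 0.137, 0.991, 1.268], [0.0, 0.0, 0.0, 1.0]] 0.0015115591815703408 [[427.6, 0.0, 319.3], [0.0, 427.6, 201.0], [0.0, 0.0, 1.0]]
side [[-1.0, -0.023, 0.013, 0.563], [0.021, -0.421, 0.907, 1.835], [-0.016, 0.907, 0.421, 0.83], [0.0, 0.0, 0.0, 1.0]] 0.01358386080602099 [[495.4, 0.0, 320.6], [0.0, 495.4, 206.6], [0.0, 0.0, 1.0]]
{'time': 0.1, 'qpos': array([ 1.04197957e+00,  2.87089906e-01,  1.57805702e+00, -1.36224771e-06,
        1.27860942e+00, -1.49998375e-01]), 'dq': array([-1.17864282e-03, -3.45914246e-03, -3.21011402e-03, -1.30388911e-03,
       -4.89495542e-04,  6.59597607e-05]), 'joint_efforts': array([ 1.44046226e-03, -4.07292795e+01, -2.93700206e+01, -1.41466853e-04,
        3.37169608e-03, -3.30219052e-05]), 'eef_pos': array([0.24929258, 0.62662531, 0.23006265]), 'tcp_rot': array([ 1.88278384e-01,  9.82115105e-01, -1.02034708e-03, -3.59562918e-04]), 'contact_force': array([ 0.2988554 , -1.03674275,  0.62059805]), 'wrist_torque': array([-0.01220412,  0.00761557, -0.02722974]), 'opening': 1.0012442965057455}
```

View pics/top0.png

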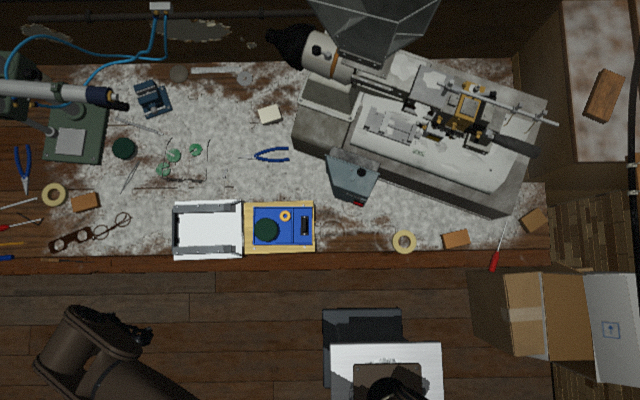

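View pics/side0.png

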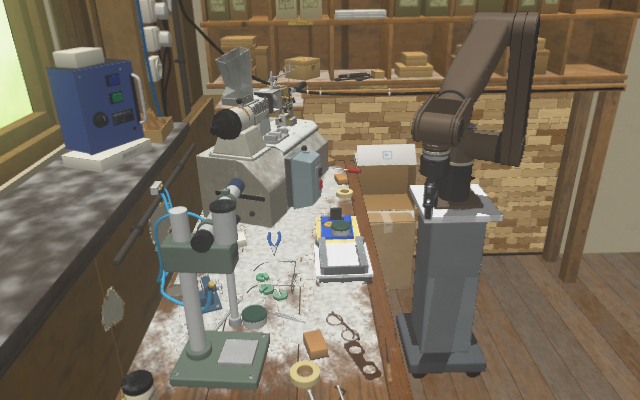

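The top view shows the tray at about (283,228), with the handle at (304,227) and the dock at (207,230). I'll zoom in on it.

Run:
```python
import cv2
a=cv2.imread("pics/top0.png")[190:270,165:325];cv2.imwrite("pics/topz.png",cv2.resize(a,None,fx=5,fy=5,interpolation=cv2.INTER_CUBIC))
```

```text
(no output)
```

View pics/topz.png

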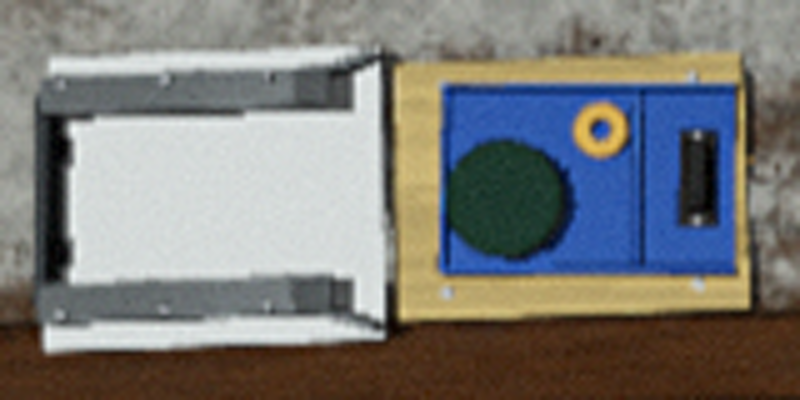

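```bash
cat > fit.py <<'E'
from h import *
from scipy.optimize import least_squares
def fit(pts,px,c,x0):
    pts=np.array(pts,float)
    def w(p):
        return np.c_[R.from_euler('z',p[2]).apply(pts)+[p[0],p[1],0]]
    r=least_squares(lambda p:(proj(w(p),c)-px).ravel(),x0,x_scale=[.01,.01,.01],loss='soft_l1')
    return r.x,(proj(w(r.x),c)-px)
E
python3 - <<'E'
from fit import *
c=ctrl.get_calibration("top")
z=lambda l:165+0*np.array(l)+0 if 0 else (np.array(l,float)+.5)/5-.5+[165,190]
sp=z([(395,67),(742,53),(750,308),(398,320),(382,53),(386,340),(45,352)])
# image up = +x world, left = +y; station y = left, so station x = +x world up
S=[(.075,-.006,.03),(.075,-.21,.03),(-.075,-.21,.03),(-.075,-.006,.03),(.085,0,.036),(-.085,0,.036),(-.085,.195,.036)]
p0=back(z([(384,195)]),.036,c)[0]
s,r=fit(S,sp,c,[p0[0],p0[1],0]);print(s,np.degrees(s[2]),r.round(2).tolist())
tp=z([(443,86),(737,86),(740,272),(443,272),(682,131),(717,131),(718,226),(682,226)])
T=[(.055,.085,.042),(.055,-.085,.042),(-.055,-.085,.042),(-.055,.085,.042),(.02,-.057,.076),(.02,-.069,.076),(-.02,-.069,.076),(-.02,-.057,.076)]
t,r=fit(T,tp,c,[p0[0],p0[1]-.1,0]);print(t,np.degrees(t[2]),r.round(2).tolist())
print("handle",R.from_euler('z',t[2]).apply([0,-.063,.063])+[t[0],t[1],0])
st=ctrl.get_state();print(R.from_quat(st['tcp_rot']).as_matrix().round(3).tolist())
c=ctrl.get_calibration("wrist");M=np.eye(4);M[:3,:3]=R.from_quat(st['tcp_rot']).as_matrix();M[:3,3]=st['eef_pos']
print((np.linalg.inv(M)@c["cam_to_world"]).round(3).tolist())
E
```

```text
[0.48413973 0.41199929 0.01949481] 1.1169701135685222 [[-0.14, -0.46], [0.19, -0.21], [0.39, 0.39], [-0.11, 0.6], [-0.01, -1.26], [-0.13, 0.18], [-0.17, 0.3]]
[ 0.48934924  0.29171385 -0.01190292] -0.681987358779633 [[0.34, -0.24], [0.34, -0.56], [-0.15, 0.46], [-0.27, 0.78], [1.14, 1.37], [-1.58, 1.35], [-1.76, -3.36], [1.13, -3.34]]
handle [0.48859937 0.22871832 0.063     ]
[[-0.929, 0.37, -0.001], [0.37, 0.929, -0.002], [0.0, -0.002, -1.0]]
[[0.0, 0.95, 0.311, 0.079], [1.0, -0.0, 0.0, -0.001], [0.001, 0.311, -0.95, -0.143], [0.0, 0.0, 0.0, 1.0]]
```

Call:
apply_moves([
  [[-0.037,-0.028,0,0,0,0,0.3],[-0.037,-0.028,0,0,0,0,0.3],[-0.037,-0.028,0,0,0,0,0.3],[-0.037,-0.028,0,0,0,0,0.3],[-0.037,-0.028,0,0,0,0,0.3],[-0.037,-0.028,0,0,0,0,0.3],[-0.037,-0.028,0,0,0,0,0.3],[-0.037,-0.028,0,0,0,0,0.3],[-0.037,-0.028,0,0,0,0,0.3],[-0.037,-0.028,0,0,0,0,0.3]],
], force=60)

```text
time: 1.1
eef_pos: [0.4926, 0.2189, 0.224]
tcp_rot: [0.182, 0.983, -0.004, -0.003]
contact_force: [0.2, 0.3, -0.5]
opening: 0.351
```

Call:
apply_moves([
  [[0,0,0.0,0,0,-6,0.3],[0,0,0,0,0,-6,0.3],[0,0,0,0,0,-5,0.3],[0,0,0,0,0,-4,0.3],[0,0,0,0,0,0,0.3]],
])

```text
time: 1.6
eef_pos: [0.4949, 0.2109, 0.2212]
tcp_rot: [-0.001, 1.0, -0.004, -0.006]
contact_force: [-0.3, -0.3, -1.0]
opening: 0.351
```

Run:
```python
from h import *
st=ctrl.get_state();print(st['eef_pos'],R.from_quat(st['tcp_rot']).as_matrix().round(3).tolist(),st['qpos'].round(2),st['opening'],st['contact_force'])
c=snap("wrist","w1");np.save("w1.npy",c,allow_pickle=True)
```

```text
[0.49490183 0.21093733 0.22122335] [[-1.0, -0.001, -0.012], [-0.001, 1.0, -0.008], [0.012, -0.008, -1.0]] [ 0.22  0.    1.92 -0.01  1.24 -1.35] 0.3505410720300766 [-0.34212509 -0.27213226 -1.00964208]
```

View pics/w1.png

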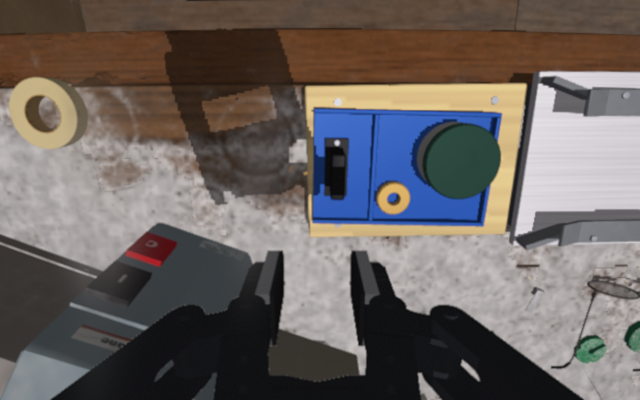

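Run:
```python
import cv2
a=cv2.imread("pics/w1.png")[60:260,295:555];cv2.imwrite("pics/w1z.png",cv2.resize(a,None,fx=3,fy=3,interpolation=cv2.INTER_CUBIC))
```

```text
(no output)
```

View pics/w1z.png

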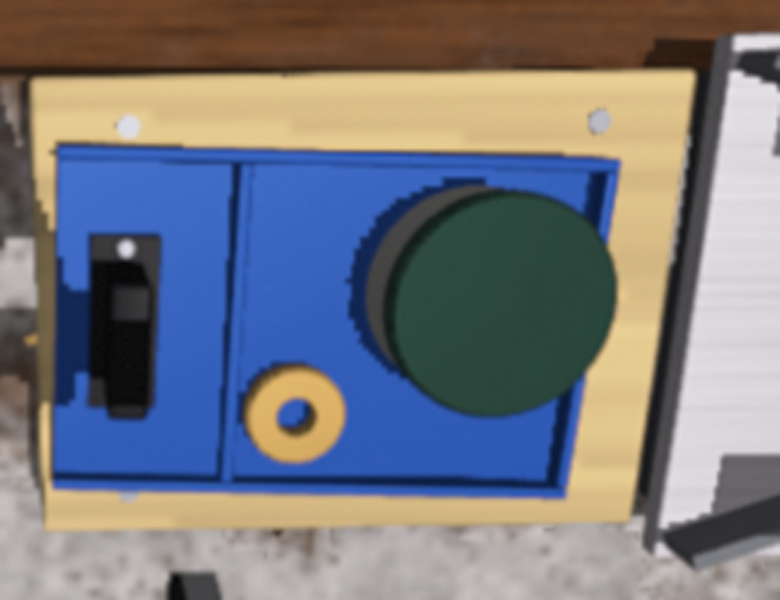

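Run:
```python
from fit import *
c=np.load("w1.npy",allow_pickle=True).item()
z=lambda l:(np.array(l,float)+.5)/3-.5+[295,60]
s,r=fit([(-.075,-.21,.03),(-.075,-.006,.03),(.075,-.006,.03),(.075,-.21,.03),(-.085,0,.036),(.085,0,.036)],z([(30,77),(695,70),(632,522),(47,530),(732,36),(655,548)]),c,[.484,.412,0]);print(s,np.degrees(s[2]),r.round(1).tolist())
t,r=fit([(-.055,-.085,.042),(-.055,.085,.042),(.055,.085,.042),(.055,-.085,.042)],z([(57,145),(620,160),(565,497),(53,488)]),c,[.484,.3,0]);print(t,np.degrees(t[2]),r.round(1).tolist())
H=R.from_euler('z',t[2]).apply([(x,y,.076) for x,y in[(-.02,-.069),(-.02,-.057),(.02,-.057),(.02,-.069)]])+[t[0],t[1],0]
print((proj(H,c)-[295,60])*3)
h=R.from_euler('z',t[2]).apply([0,-.063,.063])+[t[0],t[1],0];print("handle",h)
st=ctrl.get_state();print(R.from_quat(st['tcp_rot']).inv().apply(h-st['eef_pos']))
S=R.from_euler('z',s[2])
print("tray in st",S.inv().apply([t[0]-s[0],t[1]-s[1],0]))
print("final handle",S.apply([0,.095-.063,0])+[s[0],s[1],0])
```

```text
[0.48442502 0.40864242 0.02237378] 1.281923104694253 [[-0.3, 0.1], [1.0, -0.8], [0.1, 0.2], [-1.4, 1.0], [0.5, -1.3], [-0.3, 2.7]]
[ 0.48971763  0.2894908  -0.01632369] -0.9352782580987417 [[-0.3, -0.2], [0.8, -0.7], [0.2, 0.8], [-0.6, 0.5]]
[[108.84687091 281.00700638]
 [152.28838022 281.87311402]
 [146.423682   419.92334845]
 [104.67020487 419.09654908]]
handle [0.48868928 0.2264992  0.063     ]
[0.00427612 0.0168652  0.15810924]
tray in st [ 0.00262563 -0.1192402   0.        ]
final handle [0.48370912 0.44063441 0.        ]
```

Call:
apply_moves([
  [[0.004,0.017,0,-0.5,0.7,0.9,0.3],[0,0,0.02,0,0,0,0.3],[0,0,0.025,0,0,0,0.3],[0,0,0.025,0,0,0,0.3],[0,0,0.02,0,0,0,0.3],[0,0,0.01,0,0,0,0.3],[0,0,0,0,0,0,0.3]],
])

```text
time: 2.35
eef_pos: [0.4881, 0.2297, 0.1182]
tcp_rot: [0.013, 1.0, 0.0, -0.011]
contact_force: [0.1, -0.5, -0.1]
opening: 0.35
```

```bash
cat > st.py <<'E'
from h import *
s=ctrl.get_state();print(s['time'],s['eef_pos'].round(4),'euler(tool z dir)',R.from_quat(s['tcp_rot']).as_matrix().round(3).tolist(),s['opening'].__round__(3),s['contact_force'].round(1),s['wrist_torque'].round(2))
print("handle in tool",R.from_quat(s['tcp_rot']).inv().apply(np.array([.4887,.2265,.045])-s['eef_pos']).round(4))
E
python3 st.py
```

```text
2.35 [0.4881 0.2297 0.1182] euler(tool z dir) [[-0.999, 0.025, -0.023], [0.025, 1.0, 0.001], [0.023, 0.001, -1.0]] 0.35 [ 0.1 -0.5 -0.1] [-0.02 -0.05 -0.02]
handle in tool [-0.0024 -0.0033  0.0732]
```

Call:
apply_moves([
  [[-0.0006,-0.003,0,0,-1.3,-0.5,0.3],[0,0,0.02,0,0,0,0.3],[0,0,0.02,0,0,0,0.3],[0,0,0.02,0,0,0,0.3],[0,0,0.01,0,0,0,0.3],[0,0,0,0,0,0,0.3]],
])

```text
time: 2.95
eef_pos: [0.495, 0.2278, 0.0546]
tcp_rot: [0.008, 1.0, 0.002, 0.01]
contact_force: [-0.5, -0.7, -0.6]
opening: 0.349
```

```bash
python3 st.py
python3 - <<'E'
from h import *
snap("side","s2");a=cv2.imread("pics/s2.png")[170:300,280:400];cv2.imwrite("pics/s2z.png",cv2.resize(a,None,fx=4,fy=4,interpolation=cv2.INTER_CUBIC))
E
```

```text
2.95 [0.495  0.2278 0.0546] euler(tool z dir) [[-1.0, 0.016, 0.02], [0.016, 1.0, 0.004], [-0.019, 0.004, -1.0]] 0.349 [-0.5 -0.7 -0.6] [ 0.01 -0.01  0.  ]
handle in tool [ 0.0065 -0.0014  0.0095]
```

View pics/s2z.png

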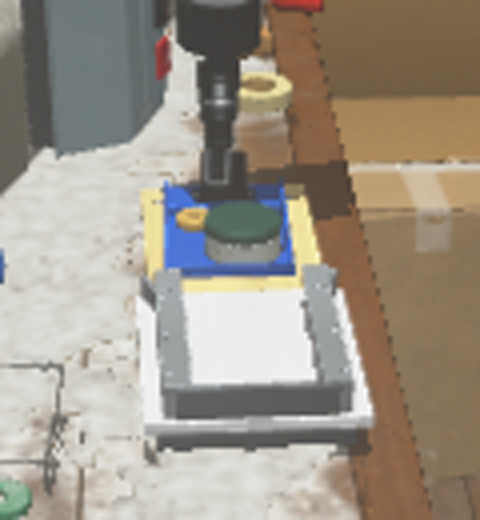

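Call:
apply_moves([
  [[0.0065,-0.001,0,0.2,1.1,0,0.3],[0,0,0.005,0,0,0,0.3],[0,0,0.004,0,0,0,0.3],[0,0,0,0,0,0,0.3]],
])

```text
time: 3.4
eef_pos: [0.4912, 0.2277, 0.0497]
tcp_rot: [0.008, 1.0, 0.001, 0.004]
contact_force: [-0.3, 0.2, 0.0]
opening: 0.345
```

```bash
python3 st.py
```

```text
3.4 [0.4912 0.2277 0.0497] euler(tool z dir) [[-1.0, 0.016, 0.007], [0.016, 1.0, 0.003], [-0.007, 0.003, -1.0]] 0.345 [-0.3  0.2  0. ] [-0.01 -0.   -0.01]
handle in tool [ 0.0026 -0.0012  0.0047]
```

Call:
apply_moves([
  [[0.003,-0.001,0.004,0.2,0.5,0,0.3],[0,0,0.002,0,0,0,0.5],[0,0,0,0,0,0,0.7],[0,0,0,0,0,0,1],[0,0,0,0,0,0,1],[0,0,0,0,0,0,1],[0,0,0,0,0,0,1]],
], force=60)

```text
time: 4.1
eef_pos: [0.4884, 0.227, 0.0436]
tcp_rot: [0.008, 1.0, -0.0, -0.001]
contact_force: [-0.8, 0.4, 0.6]
opening: 0.132
```

```bash
python3 st.py
```

```text
4.1 [0.4884 0.227  0.0436] euler(tool z dir) [[-1.0, 0.016, -0.002], [0.016, 1.0, -0.0], [0.002, -0.0, -1.0]] 0.132 [-0.8  0.4  0.6] [0.   0.   0.03]
handle in tool [-0.0003 -0.0005 -0.0014]
```

Call:
apply_moves([
  [[0,0,-0.003,0,0,0,1],[0,0,-0.003,-0.7,0,0,1],[0,0,-0.003,-0.7,0,0,1],[0,0,-0.002,-0.6,0,0,1],[0,0,0,0,0,0,1]],
])

```text
time: 4.6
eef_pos: [0.4852, 0.2255, 0.0523]
tcp_rot: [0.007, 1.0, 0.017, -0.004]
contact_force: [-0.2, 0.1, -3.8]
opening: 0.127
```

```bash
cat > tr.py <<'E'
from h import *
s=ctrl.get_state();M=R.from_quat(s['tcp_rot']);S=R.from_euler('z',.0224)
o=np.array([.4884,.2270,.0436]);G=R.from_quat([.008,1,0,-.001])
T0=R.from_euler('z',-.0163);p0=np.array([.4897,.2895,.030])
T=M*G.inv()*T0;p=s['eef_pos']+(M*G.inv()).apply(p0-o)
q=S.inv().apply(p-[.4844,.4095,0])*1e3;n=S.inv().apply(T.apply([0,.085,0]))*1e3+q;b=S.inv().apply(T.apply([0,-.085,0]))*1e3+q
e=(S.inv()*T).as_euler('xyz',degrees=True)
print(s['time'],"tray st mm",q.round(1),"nose",n.round(1),"rear",b.round(1),"pitch(nose up+),roll,yaw",e.round(2),"tcp",s['eef_pos'].round(4),"F",s['contact_force'].round(1),"tq",s['wrist_torque'].round(2),s['opening'].round(3))
print("station axes in tool: y",M.inv().apply(S.apply([0,1,0])).round(3),"x",M.inv().apply(S.apply([1,0,0])).round(3))
E
python3 tr.py
```

```text
Traceback (most recent call last):
  File "tr.py", line 8, in <module>
    print(s['time'],"tray st mm",q.round(1),"nose",n.round(1),"rear",b.round(1),"pitch(nose up+),roll,yaw",e.round(2),"tcp",s['eef_pos'].round(4),"F",s['contact_force'].round(1),"tq",s['wrist_torque'].round(2),s['opening'].round(3))
                                                                                                                                                                                                                  ^^^^^^^^^^^^^^^^^^
AttributeError: 'float' object has no attribute 'round'
```

```bash
sed -i "s/s\['opening'\].round(3)/round(s['opening'],3)/" tr.py; python3 tr.py
```

```text
4.6 tray st mm [  -0.7 -121.1   40.8] nose [  2.4 -36.2  43.6] rear [  -3.9 -206.    37.9] pitch(nose up+),roll,yaw [ 1.93  0.37 -2.12] tcp [0.4852 0.2255 0.0523] F [-0.2  0.1 -3.8] tq [-0.3  -0.05  0.02] 0.127
station axes in tool: y [0.037 0.999 0.034] x [-0.999  0.037 -0.007]
```

Call:
apply_moves([
  [[-0.001,0.006,0,0,-0.3,-0.7,1],[-0.001,0.01,0,0,0,-0.7,1],[-0.001,0.01,0,0,0,-0.7,1],[0,0.01,0,0,0,0,1],[0,0,0,0,0,0,1]],
])

```text
time: 5.1
eef_pos: [0.488, 0.2649, 0.0533]
tcp_rot: [-0.013, 1.0, 0.017, -0.001]
contact_force: [0.8, -0.1, -4.7]
opening: 0.131
```

```bash
python3 tr.py
```

```text
5.1 tray st mm [  0.5 -81.7  41.9] nose [ 0.3  3.2 44.8] rear [   0.7 -166.7   39. ] pitch(nose up+),roll,yaw [ 1.96 -0.01  0.14] tcp [0.488  0.2649 0.0533] F [ 0.8 -0.1 -4.7] tq [-0.31  0.02  0.02] 0.131
station axes in tool: y [-0.003  0.999  0.034] x [-1.    -0.003 -0.002]
```

Call:
apply_moves([
  [[0,0.01,0.0004,0.2,0,0.1,1],[0,0.01,0.0004,0.2,0,0,1],[0,0.01,0.0004,0.2,0,0,1],[0,0.01,0.0004,0.2,0,0,1],[0,0.01,0.0004,0.2,0,0,1],[0,0.01,0.0003,0,0,0,1],[0,0,0,0,0,0,1]],
])

```text
time: 5.8
eef_pos: [0.4858, 0.3314, 0.052]
tcp_rot: [-0.012, 1.0, 0.008, -0.001]
contact_force: [-0.1, -0.3, -4.4]
opening: 0.132
```

```bash
python3 tr.py
```

```text
5.8 tray st mm [ -0.2 -15.4  39.3] nose [-0.4 69.6 40.6] rear [  -0.  -100.4   38. ] pitch(nose up+),roll,yaw [0.87 0.03 0.12] tcp [0.4858 0.3314 0.052 ] F [-0.1 -0.3 -4.4] tq [-0.25 -0.07  0.04] 0.132
station axes in tool: y [-0.002  1.     0.015] x [-1.    -0.002 -0.003]
```

Call:
apply_moves([
  [[0,0.01,0.0001,0,0,0,1],[0,0.01,0.0001,0,0,0,1],[0,0.01,0.0001,0,0,0,1],[0,0.01,0.0001,0,0,0,1],[0,0.01,0.0001,0,0,0,1],[0,0.01,0.0001,0,0,0,1],[0,0.01,0.0001,0,0,0,1],[0,0.01,0.0001,0,0,0,1],[0,0,0,0,0,0,1]],
])

```text
time: 6.7
eef_pos: [0.4834, 0.4186, 0.052]
tcp_rot: [-0.012, 1.0, 0.007, -0.002]
contact_force: [0.9, -0.3, -4.7]
opening: 0.128
```

```bash
python3 tr.py
python3 - <<'E'
from h import *
snap("wrist","w3")
E
```

```text
6.7 tray st mm [-0.7 71.8 39.3] nose [ -0.8 156.8  40.6] rear [ -0.5 -13.2  38. ] pitch(nose up+),roll,yaw [0.86 0.07 0.1 ] tcp [0.4834 0.4186 0.052 ] F [ 0.9 -0.3 -4.7] tq [-0.3  -0.04  0.07] 0.128
station axes in tool: y [-0.002  1.     0.015] x [-1.    -0.002 -0.003]
```

View pics/w3.png

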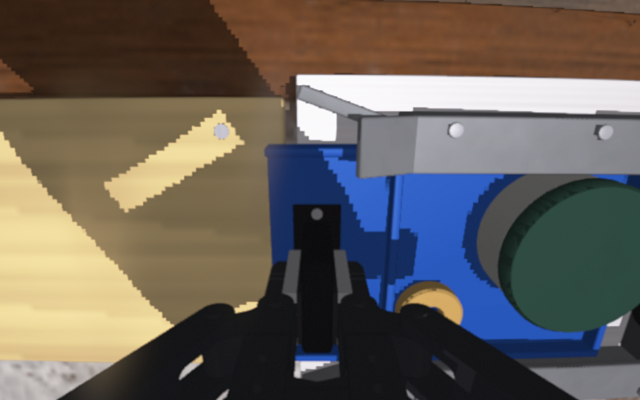

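The tray is under the lip, with the tin and ring upright. Its rear edge at about (270,200) is just short of the dock edge at about (290,130). I'll move on slowly until the force rises.

Call:
apply_moves([
  [[0,0.008,0.0001,0,0,0,1],[0,0.007,0.0001,0,0,0,1],[0,0.003,0,0,0,0,1],[0,0,0,0,0,0,1]],
])

```text
time: 7.15
eef_pos: [0.4828, 0.4365, 0.0515]
tcp_rot: [-0.012, 1.0, 0.007, -0.002]
contact_force: [0.1, -0.7, -3.7]
opening: 0.135
```

```bash
python3 tr.py
```

```text
7.15 tray st mm [-0.8 89.8 38.8] nose [ -0.9 174.8  39.9] rear [-0.7  4.8 37.6] pitch(nose up+),roll,yaw [0.77 0.15 0.05] tcp [0.4828 0.4365 0.0515] F [ 0.1 -0.7 -3.7] tq [-0.3  -0.03  0.04] 0.135
station axes in tool: y [-0.001  1.     0.013] x [-1.    -0.001 -0.005]
```

Call:
apply_moves([
  [[0,0.001,0.001,0.4,0,0,1],[0,0.001,0.001,0.4,0,0,1],[0,0.002,0,0,0,0,1],[0,0.002,0,0,0,0,1]],
])

```text
time: 7.55
eef_pos: [0.4832, 0.4414, 0.0502]
tcp_rot: [-0.012, 1.0, -0.002, -0.002]
contact_force: [-1.0, -8.6, -0.0]
opening: 0.127
```

```bash
python3 tr.py
```

```text
7.55 tray st mm [-0.3 94.3 36.3] nose [ -0.3 179.3  35.9] rear [-0.3  9.3 36.7] pitch(nose up+),roll,yaw [-0.26  0.16  0.02] tcp [0.4832 0.4414 0.0502] F [-1.  -8.6 -0. ] tq [-1.3   0.01 -0.13] 0.127
station axes in tool: y [-0.001  1.    -0.005] x [-1.    -0.001 -0.005]
```

Call:
apply_moves([
  [[0,0.002,0,-0.2,0,0,1],[0,0,0,0,0,0,0.6],[0,0,0,0,0,0,0.3],[0,0,0,0,0,0,0.3],[0,0,0,0,0,0,0.3],[0,0,0,0,0,0,0.3]],
])

```text
time: 8.15
eef_pos: [0.4858, 0.4442, 0.054]
tcp_rot: [-0.011, 1.0, 0.001, 0.0]
contact_force: [-0.3, 0.4, 0.6]
opening: 0.351
```

```bash
python3 tr.py
```

```text
8.15 tray st mm [ 2.6 97.2 40.5] nose [  2.6 182.2  40.6] rear [ 2.5 12.2 40.4] pitch(nose up+),roll,yaw [ 0.07 -0.15 -0.04] tcp [0.4858 0.4442 0.054 ] F [-0.3  0.4  0.6] tq [ 0.02 -0.02 -0.01] 0.351
station axes in tool: y [0.    1.    0.001] x [-1.     0.     0.001]
```

Released with no contact. Next I'll raise the arm straight up, then back it off toward the robot to see.

Call:
apply_moves([
  [[0,0,-0.015,0,0,0,0.3],[0,0,-0.02,0,0,0,0.3],[0,0,-0.03,0,0,0,0.3],[0,0,-0.04,0,0,0,0.3],[0,0,-0.04,0,0,0,0.3],[0,0,-0.02,0,0,0,0.3],[0,0,0,0,0,0,0.3]],
])

```text
time: 8.85
eef_pos: [0.4854, 0.4448, 0.2313]
tcp_rot: [-0.011, 1.0, 0.002, 0.001]
contact_force: [0.8, -1.0, 0.0]
opening: 0.351
```

Run:
```python
from h import *
c=snap("wrist","w4");np.save("w4.npy",c,allow_pickle=True)
print(ctrl.get_state()['contact_force'],ctrl.get_state()['eef_pos'])
```

```text
[-0.80045608  0.27995122  0.67727717] [0.48508142 0.44458431 0.2298364 ]
```

View pics/w4.png

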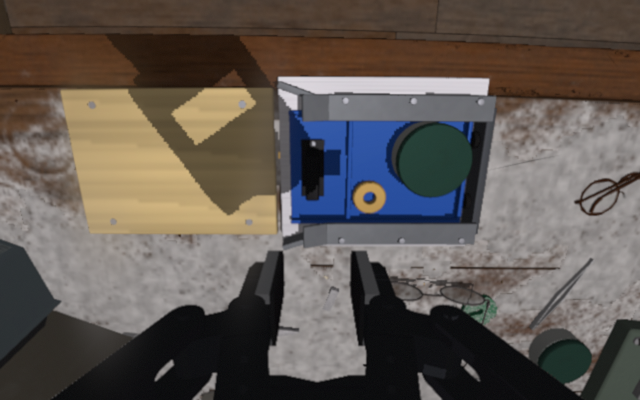

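Run:
```python
from h import *
c=np.load("w4.npy",allow_pickle=True).item()
a=cv2.imread("pics/w4.png")[65:255,265:500];a=cv2.resize(a,None,fx=3.3,fy=3.3,interpolation=cv2.INTER_CUBIC)
S=R.from_euler('z',.0224)
def P(l):return proj(S.apply(np.array(l,float))+[.4844,.4095,0],c)
for d,col in((0,(0,255,0)),(-.008,(0,0,255))):
    for l in([(-.055,.18+d,.048),(.055,.18+d,.048)],[(-.055,.01+d,.048),(.055,.01+d,.048)],[(-.055,.067+d,.048),(.055,.067+d,.048)]):
        q=((P(l)-[265,65])*3.3).astype(int);cv2.line(a,q[0].tolist(),q[1].tolist(),col,1)
q=((P([(-.085,0,.036),(.085,0,.036)])-[265,65])*3.3).astype(int);cv2.line(a,q[0].tolist(),q[1].tolist(),(255,0,255),1)
cv2.imwrite("pics/w4z.png",a)
```

```text
(no output)
```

View pics/w4z.png

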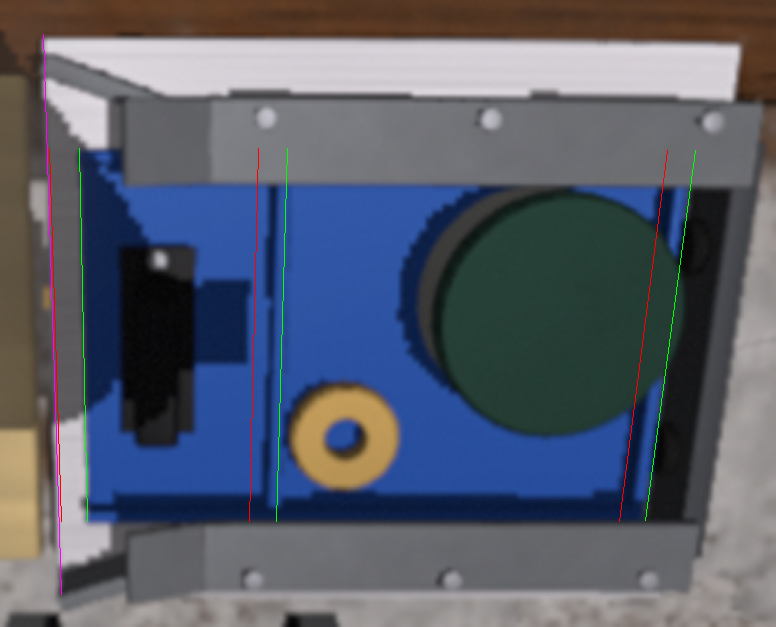

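The rear edge (about x=85) and the front rim lie on the green "fully home" lines, up against the buffers. The tin and ring are upright, so I'm handing in.

```bash
python3 -c "
from plant import ctrl
print(ctrl.get_state()['time'],ctrl.sign_off())"
```

```text
the job is handed in; nothing more can be done
8.9 None
```

The tray is fully home in the dock and released, and I handed the job in after 8.9 s. Sign-off gives no verdict, so this rests on my own checks.

I gripped the handle, lifted the tray about 10 mm with the nose 2° up and took out its skew. I then ran it low over the step and under the lips, set it on the deck and pushed it against the stop. The push met about 9 N at the stop, with the nose at about 179 mm of 180.

**Last checks:**
- **Position:** in the final wrist picture the tray's front and rear edges lie on the lines drawn for "fully home", within about 1–2 mm.
- **Contents:** the tin and ring are upright in the front compartment.
- **Gripper:** it is about 15 cm above the tray and the force reading is near zero, so nothing is touched.
- **Flatness:** just before release, the pose worked out from the grip was under 0.3° of tilt and about 36 mm high. I did not measure it separately afterwards.
- **Bystanders:** I never moved near the pliers, tape roll or sanding block. I did not look at them again at the end.

**Disagreements:**
- The top and wrist cameras differed by about 3 mm along the slide on where the station is. I used a value close to the wrist's, and contact with the stop agreed with it.
- The arm drifted a few millimetres and up to about 1.3° on the way down to the handle. I corrected that before gripping.

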